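# Find which way the spice mill's cap unscrews and hold it over the saucer

## Robot

A 7-joint arm with a two-finger parallel gripper is mounted at the origin on the work surface. World frame = base frame: x ahead of the robot, y to its left, z up, the work surface at z = 0. Lengths are in m, angles in rad, forces in N, time in s.
With the tool pointing down it reaches from about 0.425 to 0.875 m from the base axis. Payload 8.4 kg.
Tool frame: the origin (TCP) lies at the very end of the fingers, on their centre line; the grasp point (between the pads) lies grip_depth behind it (grip_depth is the distance from the TCP to the grasp point, in m); z points along the fingers, y is the line along which they close (so a half turn about z gives the same grasp; the last joint's range is limited). The gripper opens to 87 mm and grips with 3 to 60 N. Pads are 19 mm wide; open, the fingers measure 117 mm over their backs; the gripper's body (75 mm by 190 mm) begins 51 mm behind the grasp point.
Start: joints at [-1.427, 0.333, 0.04, 1.465, -0.013, 1.343, -0.059], TCP at [0.156, 0.631, 0.223] pointing down, gripper open.
Joint ranges: [-2.58, 2.58], [-0.38, 2.09], [-1.3, 1.39], [0.25, 2.4], [-1.5, 4.64], [0.08, 2.09], [-2.65, 2.65]. Speed limits (rad/s): [2.22, 2.22, 2.79, 2.79, 3.14, 3.14, 3.14].

## Interface

Orientations are given as a unit quaternion [x, y, z, w].
In Python, from workcell import sense, capture, hand_in, grip_depth gives the robot as it stands.
- The arm moves only by the tool send_rows, never from a script. Its argument "increments" is a list of rows, each an object of numbers: "tx", "ty", "tz": the shift along the tool's x, y, z in mm; "wx", "wy", "wz": the turn, a rotation vector about the tool's x, y, z in rad. In form: [{"tx": .., "ty": .., "tz": .., "wx": .., "wy": .., "wz": ..}, ...]. A call has 1 to 12 rows; each row shifts and turns the commanded pose from where the row before left it, along the tool's axes as they then stand; what a row does not reach is not made up. A row lasts 1/8 s, in which the tool goes at most 62.5 mm and 10.7 degrees, less where a joint would pass 70% of its speed; a pose out of reach is approached as far as the arm can. A call with a gripper value outside its range is refused whole. "gripper" is the finger opening in mm, from 0 to 87, set as the call begins (left out, the last holds). The fingers move at their own pace and stop on an object; "squeeze" is the grip in N (left out, the last holds). Time passes only in rows, so rows that do not move let the fingers close. It gives the time, the measured TCP pose, the force, the opening and the grip force at its end, in the units of the state.
- sense(): the state, without advancing time (a new reading comes with each control period).
- capture(name): name is "scene" or "top"; returns a dict with "color" (480x640x3 uint8, blue, green, red), "fx", "fy", "cx", "cy" (pixels), "distortion" ([k1, k2, p1, p2, k3] as OpenCV has them; the pictures are not rectified), "pose" (4x4, takes a point from camera to world coordinates). Camera axes: x right, y up, looking along -z (the intrinsics and any distortion apply to the point x, -y, -z); pixel columns grow to the right and rows downward; lengths in m; the calibration is good to about 2 mm. A picture is of the moment at which its call begins. There is no depth.
- hand_in(): hands the job in; it is judged then, once.
The state is a dict: "clock": time; "joint_positions": joint angles; "joint_vel": joint speeds; "joint_torque": joint torques, N m; "position": TCP position; "tool_rot": TCP orientation; "ft_force": force on the tool from outside, world axes, zero at the start; "wrist_torque": the same for the moment, N m; "gripper_width": finger opening in m; "grasp_force": force on a finger pad.
Only numpy, scipy, OpenCV 4.12 (cv2) and the standard library are available. Lean on these libraries where they do the work, as an engineer would, in place of code of your own. Each camera call takes 0.05 s, during which the arm holds its last target. There are 200 camera calls.

## Task

I want to fill the electric spice mill, but I do not remember whether its screw cap has a normal or a reverse thread: try it one way and, if it will not give, the other, unscrew it and lift it straight up off the mill. Then carry it over the middle of the white saucer and finish while still holding it there, level and mouth down, about 10 cm above the saucer. Leave the saucer, mug, jar and spoon where they are.

Things in the scene. Friction and masses are not known exactly. Their poses are not given: they have to be found in the camera images.
- mill: Electric spice mill: grey round motor housing, 94 mm across the foot, 80 mm at its flat shoulder 112 mm above the worktop; suction feet hold it firm (it cannot slide or turn). Origin: centre of its underside, z up; the red-dotted switch faces its -x. The screw cap stands on the shoulder.
- mill_rim (a point): Point on the mill's axis at the top edge of its steel screw neck, 134 mm above the worktop; the neck is 22 mm high, 56 mm across the threads, with the open grinding bowl inside. Hidden under the cap at the start.
- cap: The mill's loose screw cap, about 90 g: red ribbed skirt 68 mm across and 30 mm high, smoked dome above, 48 mm high in all, open below. White line on its -x side, skirt and dome. Origin: centre of the skirt's lower edge, z up along the screw axis. Screwed home, its origin is 112 mm above the worktop and its x axis lies along the mill's. Coarse thread, no gasket: it turns easily one way only.
- cap_grip (a point): Point on the cap's axis at mid-skirt, 15 mm above its lower edge. Which way loosens (counter- or clockwise from above) differs from case to case. Wrong way: hard stop within 6 degrees. Right way: it climbs about 3 mm and lifts off freely at 55 to 90 degrees of turn (best 72), then a hard stop; before 55 it cannot be pulled off. A 25 N two-finger grip turns and carries it.
- saucer: White ceramic saucer, 140 mm across and 18 mm high, loose, on the worktop to the left or right of the mill. Origin: centre of its underside, z up.
- mug: Bystander: blue ceramic mug, 80 mm across, 92 mm high, with a side handle, on the other side of the mill from the saucer. Origin: centre of its underside. Loose. (Beyond it all, 0.40 to 0.48 m to the right of the mill, stands a white rice cooker 226 mm across and 225 mm high, out of the way: keep the arm clear of it.)
- jar: Bystander: amber glass jar with a steel lid, 60 mm across, 85 mm high. Origin: centre of its underside. Loose.
- spoon: Bystander: steel spoon, 160 mm long, lying flat. Origin: under the middle of its length. Loose.
Mind the look-alikes: they are no part of the job. Leave any turquoise look-alike of the cap alone. Leave any pink look-alike of the saucer alone.

How it is judged:
By the outcome, as a careful person would: the job done as asked, in the order asked, and still so for the second after the job is handed in, while the arm keeps its last pose, push and grip.
It also fails if it takes over 38 s, if anything falls off the work surface, if the arm or the gripper's body presses on something with over 40 N, if the wrist force passes 120 N, or if a joint passes its speed limit or range.

## Working session

There is one attempt and no reset: what is moved stays moved. The work goes in short steps, Python scripts to look and compute and a tool call to move; the robot and the scene stay as the last step left them, time stands still between calls to the robot, and variables do not carry over. Pictures are saved under pics/ and viewed, at most 10 in all, crops included, and the job is handed in when it is done.

Besides the shell and the picture viewer there is one more tool, called after "Request:" as name([rows], argument=value, ...), one row to a line, values as JSON. send_rows: Moves the arm, as the interface text tells. Its arguments: {"type":"object","properties":{"increments":{"type":"array"},"gripper":{"type":"number"},"squeeze":{"type":"number"}},"required":["increments"]}

```bash
mkdir -p pics; python3 - <<'E'
from workcell import *
import cv2,numpy as np
print(grip_depth); s=sense()
for k in s: print(k,np.round(s[k],3))
for n in ("scene","top"):
    c=capture(n); cv2.imwrite(f"pics/{n}0.png",c["color"])
    print(n,c["fx"],c["fy"],c["cx"],c["cy"],c["distortion"]); print(np.round(c["pose"],3))
E
```

```text
0.0187
clock 0.0
joint_positions [-1.427  0.334  0.04   1.466 -0.013  1.343 -0.059]
joint_vel [-0.     0.    -0.001  0.001 -0.003  0.     0.001]
joint_torque [ 0.0000e+00 -6.5637e+01  1.3360e+00 -4.0379e+01 -6.0000e-02  4.5000e-02
  0.0000e+00]
position [0.156 0.63  0.222]
tool_rot [ 0.121  0.993 -0.001 -0.   ]
ft_force [ 0.005  0.664 -0.256]
wrist_torque [0.017 0.013 0.052]
grasp_force 0.0
gripper_width 0.087
scene 441.81566350494813 441.81566350494813 322.97831737333786 244.7927845733754 [-0.01800542  0.          0.          0.          0.        ]
[[ 0.212 -0.832  0.513  0.992]
 [ 0.977  0.185 -0.105  0.006]
 [-0.008  0.523  0.852  0.868]
 [ 0.     0.     0.     1.   ]]
top 606.315317710402 606.315317710402 321.1082094530015 234.74279288204087 [-0.10153246  0.          0.          0.          0.        ]
[[ 0.027  0.994 -0.102  0.444]
 [-0.999  0.029  0.019  0.097]
 [ 0.022  0.102  0.995  1.175]
 [ 0.     0.     0.     1.   ]]
```

View pics/scene0.png

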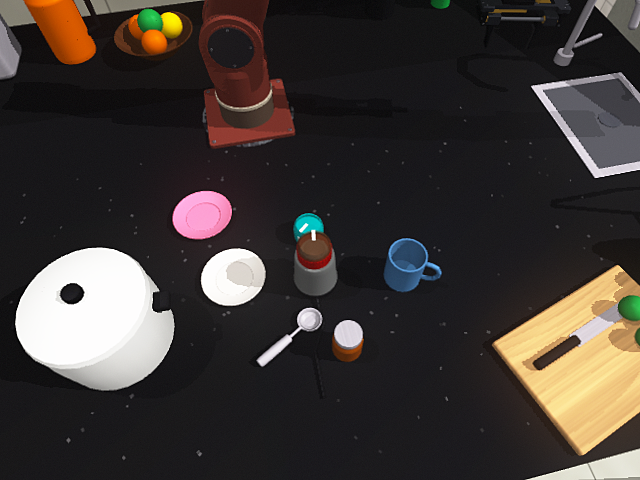

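View pics/top0.png

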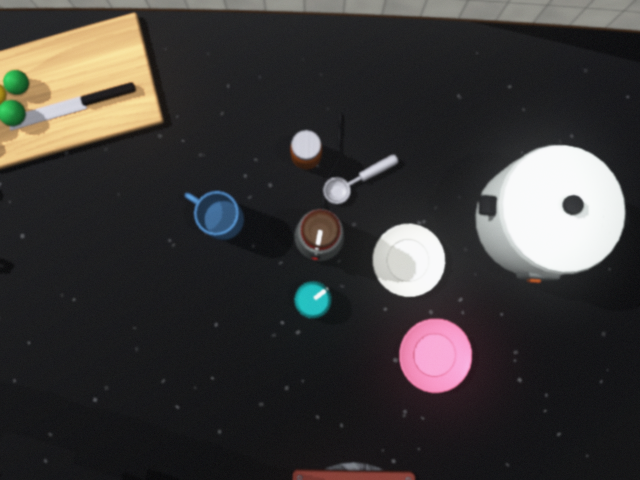

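Candidates for the cap are the red skirt and smoked dome on the mill (scene 314,250; top 320,230) and the turquoise look-alike (scene 308,228; top 313,299). For the saucer they are the white one (scene 233,276; top 409,260) and the pink one (scene 203,214; top 435,355). I choose the red cap and the white saucer.

```bash
cat > h.py <<'E'
import cv2,numpy as np
from workcell import *
def ray(c,uv):
    K=np.array([[c["fx"],0,c["cx"]],[0,c["fy"],c["cy"]],[0,0,1]])
    p=cv2.undistortPoints(np.array(uv,float).reshape(-1,1,2),K,np.array(c["distortion"])).reshape(-1,2)
    P=np.array(c["pose"]); d=np.c_[p[:,0],-p[:,1],-np.ones(len(p))]@P[:3,:3].T
    return P[:3,3],d
def plane(c,uv,z):
    o,d=ray(c,uv); return o+d*((z-o[2])/d[:,2])[:,None]
def proj(c,X):
    P=np.array(c["pose"]); q=(np.atleast_2d(X)-P[:3,3])@P[:3,:3]
    K=np.array([[c["fx"],0,c["cx"]],[0,c["fy"],c["cy"]],[0,0,1]])
    return cv2.projectPoints(q*[1,-1,-1],np.zeros(3),np.zeros(3),K,np.array(c["distortion"]))[0].reshape(-1,2)
def mask(c,lo,hi,box):
    h=cv2.cvtColor(c["color"],cv2.COLOR_BGR2HSV); m=cv2.inRange(h,lo,hi)
    x0,y0,x1,y1=box; k=np.zeros_like(m); k[y0:y1,x0:x1]=m[y0:y1,x0:x1]; return k
def big(m):
    return max(cv2.findContours(m,cv2.RETR_EXTERNAL,cv2.CHAIN_APPROX_NONE)[0],key=cv2.contourArea)
def circ(c,cnt,z):
    p=plane(c,cnt.reshape(-1,2),z)[:,:2].astype(np.float32)
    (x,y),r=cv2.minEnclosingCircle(p); e=cv2.fitEllipse((p*1000).astype(np.float32))
    return np.round([x,y,r],4),np.round([e[0][0],e[0][1],e[1][0]/2,e[1][1]/2],1)
E
python3 - <<'E'
from h import *
S=capture("scene");T=capture("top")
for c,b in((S,(190,240,275,310)),(T,(365,215,455,305))):
    print("saucer",circ(c,big(mask(c,(0,0,90),(180,60,255),b)),0.018))
for c,b in((S,(285,225,345,300)),(T,(285,200,355,270))):
    m=mask(c,(0,90,40),(12,255,255),b)|mask(c,(165,90,40),(180,255,255),b)
    k=big(m); print("red bbox",cv2.boundingRect(k))
    for z in (.112,.142,.16): print(z,circ(c,k,z))
    m2=mask(c,(0,0,190),(180,60,255),b); k=big(m2); r=cv2.minAreaRect(k); print("line",r)
a=cv2.resize(S["color"][200:310,270:360],None,fx=5,fy=5,interpolation=2)
b=cv2.resize(T["color"][180:270,275:365],(450,550),interpolation=2)
cv2.imwrite("pics/crop.png",np.hstack([a[:, :390],b[:, :400]]))
E
```

```text
saucer (array([ 0.5152, -0.0967,  0.0708]), array([515.3, -96.7,  69.5,  69.6]))
saucer (array([ 0.5203, -0.0936,  0.072 ]), array([520.2, -94.3,  70.3,  70.8]))
red bbox (296, 233, 37, 37)
0.112 (array([0.5466, 0.0832, 0.0435]), array([546.9,  79.1,  36.8,  40.5]))
0.142 (array([0.5643, 0.0801, 0.0418]), array([564.6,  76.2,  35.4,  38.9]))
0.16 (array([0.5749, 0.0783, 0.0408]), array([575.2,  74.5,  34.5,  38. ]))
line ((313.24615478515625, 234.46926879882812), (9.426639556884766, 3.5970072746276855), 82.87498474121094)
red bbox (301, 209, 39, 41)
0.112 (array([0.5634, 0.0788, 0.036 ]), array([564.1,  78.6,  29.7,  33.8]))
0.142 (array([0.56  , 0.0793, 0.035 ]), array([560.7,  79.1,  28.9,  32.8]))
0.16 (array([0.558 , 0.0796, 0.0344]), array([558.7,  79.4,  28.4,  32.2]))
line ((318.66217041015625, 237.0270538330078), (4.274373531341553, 14.302711486816406), 9.462322235107422)
```

View pics/crop.png

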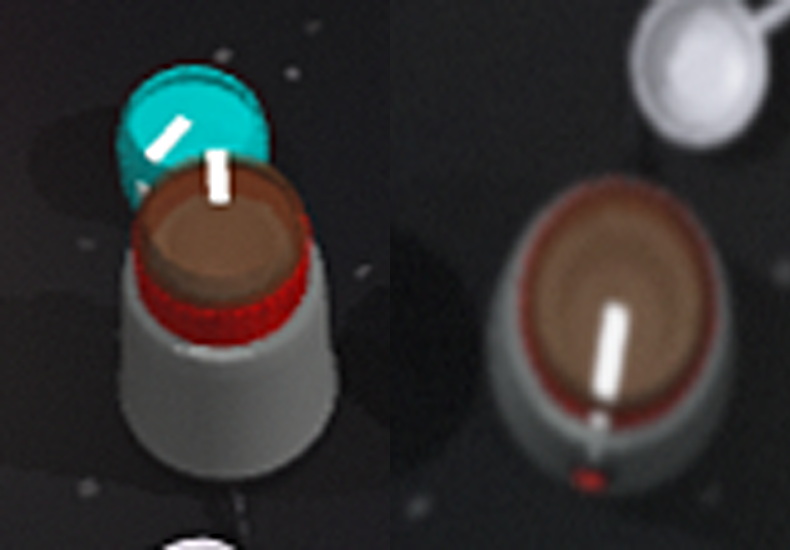

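The crop shows the red cap with its white line towards the robot, at left (218,175) in the scene view and right (610,350) in the top view, with the switch dot at (590,480). The turquoise cap stands behind it. Next I check the cap centre in both views.

```bash
python3 - <<'E'
from h import *
S=capture("scene");T=capture("top")
t=np.linspace(0,2*np.pi,200)
for c,b,n in((S,(285,225,345,300),"S"),(T,(285,200,355,252),"T")):
    m=mask(c,(0,90,40),(12,255,255),b)|mask(c,(165,90,40),(180,255,255),b)
    x,y,w,h=cv2.boundingRect(big(m)); print(n,"seen",x,x+w-1,y,y+h-1)
    for cx,cy in((.56,.079),(.555,.079),(.56,.075)):
        P=np.vstack([proj(c,np.c_[cx+.034*np.cos(t),cy+.034*np.sin(t),0*t+z]) for z in(.112,.142)])
        print(cx,cy,np.round([*P[:,0][[P[:,0].argmin(),P[:,0].argmax()]],P[:,1].min(),P[:,1].max()],1))
# mill orientation: switch dot & line in top
k=big(mask(T,(0,150,60),(10,255,255),(305,253,330,262))); d=k.reshape(-1,2).mean(0); print("dot",d,plane(T,[d],.04),plane(T,[d],.08))
k=big(mask(T,(0,0,190),(180,60,255),(285,200,355,252))); r=cv2.boxPoints(cv2.minAreaRect(k)); print(plane(T,r,.16)[:,:2].round(4))
s=sense(); print(s["position"],s["joint_positions"])
E
```

```text
S seen 296 332 233 269
0.56 0.079 [297.3 332.7 233.4 271.3]
0.555 0.079 [296.8 332.1 231.3 269.1]
0.56 0.075 [295.2 330.7 233.8 271.7]
T seen 301 339 209 249
0.56 0.079 [300.5 340.2 209.4 250.2]
0.555 0.079 [300.4 340.1 212.3 253. ]
0.56 0.075 [302.9 342.5 209.5 250.3]
dot [314.77777778 258.11111111] [[0.51640339 0.08619188 0.04      ]] [[0.51385425 0.0865848  0.08      ]]
[[0.533  0.087 ]
 [0.5569 0.0838]
 [0.5559 0.0766]
 [0.532  0.0799]]
[0.15628271 0.63078529 0.22227336] [-1.4271748   0.33344205  0.0399061   1.46563695 -0.01338528  1.343283
 -0.0585103 ]
```

Request:
send_rows([
  {"tx": -43.5,"ty": -36.5},
  {"tx": -43.5,"ty": -36.5},
  {"tx": -43.5,"ty": -36.5},
  {"tx": -43.5,"ty": -36.5},
  {"tx": -43.5,"ty": -36.5},
  {"tx": -43.5,"ty": -36.5},
  {"tx": -43.5,"ty": -36.5},
  {"tx": -43.5,"ty": -36.5},
  {"tx": -43.5,"ty": -36.5},
  {"tx": -43.5,"ty": -36.5},
  {"tx": -43.5,"ty": -36.5},
  {"tx": -43.5,"ty": -36.5},
], gripper=87)

```text
invalid input
```

Request:
send_rows([
  {"wz": 0.15},
  {"wz": 0.15},
  {"wz": 0.15},
  {"wz": 0.15},
  {"wz": 0.15},
  {"wz": 0.15},
  {"wz": 0.15},
  {"wz": 0.14},
  {},
])

```text
invalid input
```

```bash
cat >> h.py <<'E'
from scipy.spatial.transform import Rotation as Ro
def to(x,y,z):
    s=sense(); R=Ro.from_quat(s["tool_rot"]).as_matrix()
    print("t",s["clock"],"pos",np.round(s["position"],4),"j",np.round(s["joint_positions"],2),"f",np.round(s["ft_force"],1),"m",np.round(s["wrist_torque"],2),"w",round(s["gripper_width"],4),"g",round(s["grasp_force"],1))
    print("R",R.round(3).tolist()); print("shift mm",((np.array([x,y,z])-s["position"])@R*1000).round(1))
    tilt=np.cross(R[:,2],[0,0,-1])@R; print("level rotvec",tilt.round(4))
E
python3 -c "
from h import *
to(.558,.0785,.115)"
```

```text
t 0.3 pos [0.1563 0.6308 0.2223] j [-1.43  0.33  0.04  1.47 -0.01  1.34 -0.06] f [ 0.3 -0.6  0.6] m [0.02 0.02 0.01] w 0.0869 g 0.0
R [[-0.971, 0.24, -0.0], [0.24, 0.971, -0.0], [-0.0, -0.001, -1.0]]
shift mm [-522.7 -439.4  107.5]
level rotvec [-0.0005  0.      0.    ]
```

Invalid input probably means every row needs all six keys.

Request:
send_rows([
  {"tx": -43.5,"ty": -36.5,"tz": 0,"wx": 0,"wy": 0,"wz": 0},
  {"tx": -43.5,"ty": -36.5,"tz": 0,"wx": 0,"wy": 0,"wz": 0},
  {"tx": -43.5,"ty": -36.5,"tz": 0,"wx": 0,"wy": 0,"wz": 0},
  {"tx": -43.5,"ty": -36.5,"tz": 0,"wx": 0,"wy": 0,"wz": 0},
  {"tx": -43.5,"ty": -36.5,"tz": 0,"wx": 0,"wy": 0,"wz": 0},
  {"tx": -43.5,"ty": -36.5,"tz": 0,"wx": 0,"wy": 0,"wz": 0},
  {"tx": -43.5,"ty": -36.5,"tz": 0,"wx": 0,"wy": 0,"wz": 0},
  {"tx": -43.5,"ty": -36.5,"tz": 0,"wx": 0,"wy": 0,"wz": 0},
  {"tx": -43.5,"ty": -36.5,"tz": 0,"wx": 0,"wy": 0,"wz": 0},
  {"tx": -43.5,"ty": -36.5,"tz": 0,"wx": 0,"wy": 0,"wz": 0},
  {"tx": -43.5,"ty": -36.5,"tz": 0,"wx": 0,"wy": 0,"wz": 0},
  {"tx": -43.5,"ty": -36.5,"tz": 0,"wx": 0,"wy": 0,"wz": 0},
])

```text
clock: 1.8
position: [0.5585, 0.0788, 0.2229]
tool_rot: [0.121, 0.993, 0.0, 0.0]
ft_force: [0.6, 0.6, -0.6]
gripper_width: 0.087
grasp_force: 0.0
```

Request:
send_rows([
  {"tx": 0,"ty": 0,"tz": 0,"wx": 0,"wy": 0,"wz": 0.15},
  {"tx": 0,"ty": 0,"tz": 0,"wx": 0,"wy": 0,"wz": 0.15},
  {"tx": 0,"ty": 0,"tz": 0,"wx": 0,"wy": 0,"wz": 0.15},
  {"tx": 0,"ty": 0,"tz": 0,"wx": 0,"wy": 0,"wz": 0.15},
  {"tx": 0,"ty": 0,"tz": 0,"wx": 0,"wy": 0,"wz": 0.15},
  {"tx": 0,"ty": 0,"tz": 0,"wx": 0,"wy": 0,"wz": 0.15},
  {"tx": 0,"ty": 0,"tz": 0,"wx": 0,"wy": 0,"wz": 0.15},
  {"tx": 0,"ty": 0,"tz": 0,"wx": 0,"wy": 0,"wz": 0.14},
  {"tx": 0,"ty": 0,"tz": 0,"wx": 0,"wy": 0,"wz": 0},
])

```text
clock: 2.92
position: [0.5576, 0.0803, 0.2226]
tool_rot: [0.656, 0.754, -0.0, 0.0]
ft_force: [-0.3, 0.4, -0.4]
gripper_width: 0.0867
grasp_force: 0.0
```

```bash
python3 -c "
from h import *
to(.558,.0785,.116)"
```

```text
t 2.925 pos [0.5576 0.0803 0.2226] j [-0.82  0.17  0.68  1.71 -0.11  1.3   0.02] f [-0.3  0.4 -0.4] m [-0.11  0.02  0.07] w 0.0867 g 0.0
R [[-0.139, 0.99, -0.0], [0.99, 0.139, -0.0], [-0.0, -0.0, -1.0]]
shift mm [ -1.8   0.2 106.6]
level rotvec [-0.  0.  0.]
```

Request:
send_rows([
  {"tx": -1.8,"ty": 0,"tz": 20,"wx": 0,"wy": 0,"wz": 0},
  {"tx": 0,"ty": 0,"tz": 20,"wx": 0,"wy": 0,"wz": 0},
  {"tx": 0,"ty": 0,"tz": 20,"wx": 0,"wy": 0,"wz": 0},
  {"tx": 0,"ty": 0,"tz": 20,"wx": 0,"wy": 0,"wz": 0},
  {"tx": 0,"ty": 0,"tz": 16,"wx": 0,"wy": 0,"wz": 0},
  {"tx": 0,"ty": 0,"tz": 10,"wx": 0,"wy": 0,"wz": 0},
  {"tx": 0,"ty": 0,"tz": 0,"wx": 0,"wy": 0,"wz": 0},
])

```text
clock: 3.8
position: [0.5576, 0.0784, 0.1161]
tool_rot: [0.656, 0.754, -0.0, -0.0]
ft_force: [0.4, -0.1, 0.6]
gripper_width: 0.0867
grasp_force: 0.0
```

Request:
send_rows([
  {"tx": 0,"ty": 0,"tz": 0,"wx": 0,"wy": 0,"wz": 0},
  {"tx": 0,"ty": 0,"tz": 0,"wx": 0,"wy": 0,"wz": 0},
  {"tx": 0,"ty": 0,"tz": 0,"wx": 0,"wy": 0,"wz": 0},
  {"tx": 0,"ty": 0,"tz": 0,"wx": 0,"wy": 0,"wz": 0},
], gripper=60, squeeze=10)

```text
clock: 4.3
position: [0.5582, 0.0785, 0.1171]
tool_rot: [0.657, 0.754, 0.0, 0.0]
ft_force: [-1.1, -0.2, 5.0]
gripper_width: 0.069
grasp_force: 10.0
```

```bash
python3 -c "
from h import *
to(.558,.0785,.116)"
```

```text
t 4.3 pos [0.5582 0.0785 0.1171] j [-0.78  0.28  0.66  1.84 -0.19  1.09  0.09] f [-1.1 -0.2  5. ] m [-0.11  0.09  0.01] w 0.069 g 10.0
R [[-0.138, 0.99, 0.001], [0.99, 0.138, 0.0], [0.0, 0.001, -1.0]]
shift mm [-0.  -0.2  1.1]
level rotvec [ 0.0008 -0.0002  0.    ]
```

Request:
send_rows([
  {"tx": 0,"ty": 0,"tz": 0,"wx": 0,"wy": 0,"wz": 0},
  {"tx": 0,"ty": 0,"tz": 0,"wx": 0,"wy": 0,"wz": 0},
  {"tx": 0,"ty": 0,"tz": 0,"wx": 0,"wy": 0,"wz": -0.04},
  {"tx": 0,"ty": 0,"tz": 0,"wx": 0,"wy": 0,"wz": -0.04},
  {"tx": 0,"ty": 0,"tz": 0,"wx": 0,"wy": 0,"wz": -0.04},
  {"tx": 0,"ty": 0,"tz": 0,"wx": 0,"wy": 0,"wz": -0.04},
], gripper=60, squeeze=28)

```text
clock: 5.05
position: [0.5591, 0.0772, 0.117]
tool_rot: [0.595, 0.804, 0.001, 0.001]
ft_force: [5.2, -2.3, 0.1]
gripper_width: 0.068
grasp_force: 28.0
```

```bash
python3 -c "
from h import *
to(.558,.0785,.116)"
```

```text
t 5.05 pos [0.5591 0.0772 0.117 ] j [-0.76  0.27  0.64  1.83 -0.18  1.09  0.24] f [ 5.2 -2.3  0.1] m [-0.5  -0.9  -1.26] w 0.068 g 28.0
R [[-0.292, 0.957, 0.002], [0.957, 0.292, -0.0], [-0.001, 0.002, -1.0]]
shift mm [ 1.6 -0.7  1. ]
level rotvec [0.0022 0.0011 0.    ]
```

The torque of -1.26 Nm says counter-clockwise is stopped. I try clockwise.

Request:
send_rows([
  {"tx": 0,"ty": 0,"tz": 0,"wx": 0,"wy": 0,"wz": 0.05},
  {"tx": 0,"ty": 0,"tz": 0,"wx": 0,"wy": 0,"wz": 0.05},
  {"tx": 0,"ty": 0,"tz": 0,"wx": 0,"wy": 0,"wz": 0.06},
  {"tx": 0,"ty": 0,"tz": 0,"wx": 0,"wy": 0,"wz": 0.06},
  {"tx": 0,"ty": 0,"tz": 0,"wx": 0,"wy": 0,"wz": 0.06},
  {"tx": 0,"ty": 0,"tz": 0,"wx": 0,"wy": 0,"wz": 0.06},
  {"tx": 0,"ty": 0,"tz": 0,"wx": 0,"wy": 0,"wz": 0},
])

```text
clock: 5.92
position: [0.5585, 0.0783, 0.117]
tool_rot: [0.722, 0.692, 0.0, 0.0]
ft_force: [1.5, -0.6, 6.1]
gripper_width: 0.0681
grasp_force: 28.0
```

```bash
python3 -c "
from h import *
to(.558,.0785,.116)
T=capture('top');S=capture('scene')
a=cv2.resize(T['color'][185:285,270:370],(400,500));b=cv2.resize(S['color'][190:310,270:366],(400,500));cv2.imwrite('pics/t1.png',np.hstack([a,b]))"
```

```text
t 5.925 pos [0.5585 0.0783 0.117 ] j [-0.81  0.28  0.69  1.84 -0.2   1.09 -0.08] f [ 1.5 -0.6  6.1] m [-0.34 -0.17 -0.02] w 0.0681 g 28.0
R [[0.042, 0.999, 0.001], [0.999, -0.042, -0.0], [-0.0, 0.001, -1.0]]
shift mm [ 0.2 -0.5  1. ]
level rotvec [0.0013 0.     0.    ]
```

View pics/t1.png

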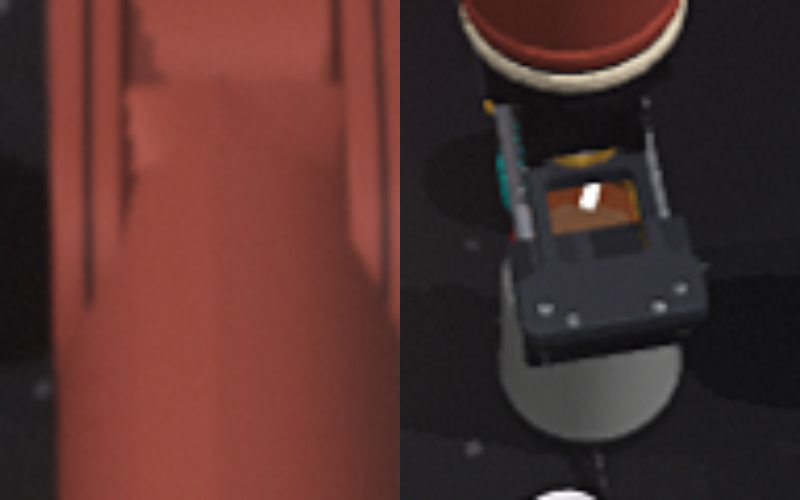

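The line shows through the hand (scene crop 590,195) and has tilted clockwise with the tool while the moment stays near 0, so it is a reverse thread. I continue clockwise, following the climb.

Request:
send_rows([
  {"tx": 0,"ty": 0,"tz": -0.4,"wx": 0,"wy": 0,"wz": 0.08},
  {"tx": 0,"ty": 0,"tz": -0.4,"wx": 0,"wy": 0,"wz": 0.08},
  {"tx": 0,"ty": 0,"tz": -0.4,"wx": 0,"wy": 0,"wz": 0.08},
  {"tx": 0,"ty": 0,"tz": -0.3,"wx": 0,"wy": 0,"wz": 0.08},
  {"tx": 0,"ty": 0,"tz": -0.3,"wx": 0,"wy": 0,"wz": 0.08},
  {"tx": 0,"ty": 0,"tz": -0.3,"wx": 0,"wy": 0,"wz": 0.08},
  {"tx": 0,"ty": 0,"tz": -0.3,"wx": 0,"wy": 0,"wz": 0.08},
  {"tx": 0,"ty": 0,"tz": -0.3,"wx": 0,"wy": 0,"wz": 0.08},
  {"tx": 0,"ty": 0,"tz": -0.3,"wx": 0,"wy": 0,"wz": 0.08},
  {"tx": 0,"ty": 0,"tz": 0,"wx": 0,"wy": 0,"wz": 0.08},
  {"tx": 0,"ty": 0,"tz": 0,"wx": 0,"wy": 0,"wz": 0.08},
  {"tx": 0,"ty": 0,"tz": 0,"wx": 0,"wy": 0,"wz": 0},
])

```text
clock: 7.52
position: [0.5574, 0.0785, 0.1191]
tool_rot: [0.948, 0.32, -0.001, -0.0]
ft_force: [0.5, 0.6, -1.0]
gripper_width: 0.0679
grasp_force: 28.0
```

```bash
python3 -c "
from h import *
to(.558,.0785,.119)
S=capture('scene')
b=cv2.resize(S['color'][190:310,270:366],(480,600));cv2.imwrite('pics/t2.png',b)
k=big(mask(S,(0,0,190),(180,60,255),(300,225,330,255)));print(plane(S,cv2.boxPoints(cv2.minAreaRect(k)),.16)[:,:2].round(4),cv2.contourArea(k),cv2.boundingRect(k))"
```

```text
t 7.525 pos [0.5574 0.0785 0.1191] j [-0.94  0.31  0.85  1.84 -0.26  1.11 -0.91] f [ 0.5  0.6 -1. ] m [-0.1   0.13  0.01] w 0.0679 g 28.0
R [[0.796, 0.606, -0.001], [0.606, -0.796, -0.0], [-0.001, -0.0, -1.0]]
shift mm [0.5 0.4 0.1]
level rotvec [-0.0004  0.0011  0.    ]
[[0.5519 0.0821]
 [0.543  0.0937]
 [0.5469 0.0958]
 [0.5558 0.0842]] 10.5 (316, 236, 7, 5)
```

View pics/t2.png

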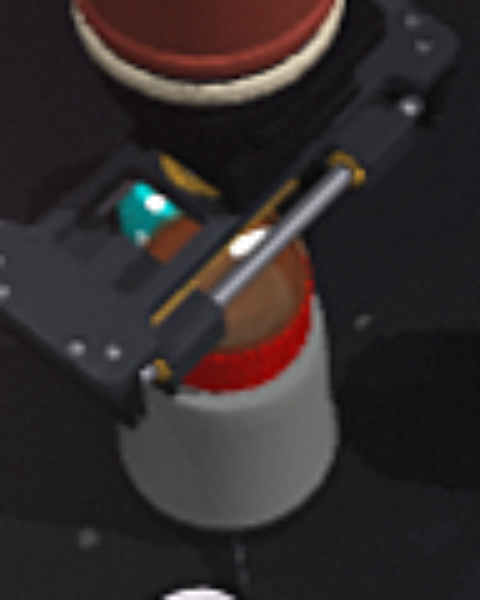

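The cap has followed (line at crop 245,243) and has turned about 64–70°. I add 4° and then make a gentle test lift.

Request:
send_rows([
  {"tx": 0,"ty": 0,"tz": 0,"wx": 0,"wy": 0,"wz": 0.07},
  {"tx": 0,"ty": 0,"tz": -1,"wx": 0,"wy": 0,"wz": 0},
  {"tx": 0,"ty": 0,"tz": -1,"wx": 0,"wy": 0,"wz": 0},
  {"tx": 0,"ty": 0,"tz": -2,"wx": 0,"wy": 0,"wz": 0},
  {"tx": 0,"ty": 0,"tz": -2,"wx": 0,"wy": 0,"wz": 0},
])

```text
clock: 8.2
position: [0.5579, 0.0784, 0.1257]
tool_rot: [0.958, 0.286, 0.0, -0.0]
ft_force: [0.4, 0.2, -0.6]
gripper_width: 0.0678
grasp_force: 28.0
```

Request:
send_rows([
  {"tx": 0,"ty": 0,"tz": -6,"wx": 0,"wy": 0,"wz": 0},
  {"tx": 0,"ty": 0,"tz": -12,"wx": 0,"wy": 0,"wz": 0},
  {"tx": 0,"ty": 0,"tz": -15,"wx": 0,"wy": 0,"wz": 0},
  {"tx": 0,"ty": 0,"tz": -15,"wx": 0,"wy": 0,"wz": 0},
  {"tx": 0,"ty": 0,"tz": -15,"wx": 0,"wy": 0,"wz": 0},
  {"tx": 0,"ty": 0,"tz": -10,"wx": 0,"wy": 0,"wz": 0},
  {"tx": 0,"ty": 0,"tz": 0,"wx": 0,"wy": 0,"wz": 0},
])

```text
clock: 9.07
position: [0.5583, 0.0786, 0.1994]
tool_rot: [0.958, 0.285, 0.001, -0.0]
ft_force: [0.2, -0.1, -0.7]
gripper_width: 0.0676
grasp_force: 28.0
```

```bash
python3 -c "
from h import *
to(.518,-.0955,.199)"
```

```text
t 9.075 pos [0.5583 0.0786 0.1994] j [-0.99  0.23  0.9   1.75 -0.19  1.26 -1.04] f [ 0.2 -0.1 -0.7] m [-0.07  0.15 -0.  ] w 0.0676 g 28.0
R [[0.837, 0.547, 0.001], [0.547, -0.837, 0.001], [0.001, 0.0, -1.0]]
shift mm [-129.   123.7    0.2]
level rotvec [ 0.0001 -0.0013  0.    ]
```

Request:
send_rows([
  {"tx": -7,"ty": 6.7,"tz": 0,"wx": 0,"wy": 0,"wz": 0},
  {"tx": -15,"ty": 14,"tz": 0,"wx": 0,"wy": 0,"wz": 0},
  {"tx": -20,"ty": 19,"tz": 0,"wx": 0,"wy": 0,"wz": 0},
  {"tx": -22,"ty": 22,"tz": 0,"wx": 0,"wy": 0,"wz": 0},
  {"tx": -22,"ty": 22,"tz": 0,"wx": 0,"wy": 0,"wz": 0},
  {"tx": -20,"ty": 19,"tz": 0,"wx": 0,"wy": 0,"wz": 0},
  {"tx": -15,"ty": 14,"tz": 0,"wx": 0,"wy": 0,"wz": 0},
  {"tx": -8,"ty": 7,"tz": 0,"wx": 0,"wy": 0,"wz": 0},
  {"tx": 0,"ty": 0,"tz": 0,"wx": 0,"wy": 0,"wz": 0},
])

```text
clock: 10.2
position: [0.5174, -0.0962, 0.1986]
tool_rot: [0.959, 0.285, 0.0, -0.0]
ft_force: [-0.0, 1.1, 0.2]
gripper_width: 0.0679
grasp_force: 28.0
```

Request:
send_rows([
  {"tx": 0,"ty": 0,"tz": 8,"wx": 0,"wy": 0,"wz": 0},
  {"tx": 0,"ty": 0,"tz": 14,"wx": 0,"wy": 0,"wz": 0},
  {"tx": 0,"ty": 0,"tz": 16,"wx": 0,"wy": 0,"wz": 0},
  {"tx": 0,"ty": 0,"tz": 16,"wx": 0,"wy": 0,"wz": 0},
  {"tx": 0,"ty": 0,"tz": 14,"wx": 0,"wy": 0,"wz": 0},
  {"tx": 0,"ty": 0,"tz": 8,"wx": 0,"wy": 0,"wz": 0},
  {"tx": 0,"ty": 0,"tz": 0,"wx": 0,"wy": 0,"wz": 0},
  {"tx": 0,"ty": 0,"tz": 0,"wx": 0,"wy": 0,"wz": 0},
])

```text
clock: 11.2
position: [0.5179, -0.0958, 0.123]
tool_rot: [0.958, 0.285, 0.0, 0.0]
ft_force: [-1.2, -0.6, -0.2]
gripper_width: 0.0677
grasp_force: 28.0
```

```bash
python3 -c "
from h import *
to(.518,-.0955,.123)
S=capture('scene');cv2.imwrite('pics/s2.png',S['color'])
b=(190,200,290,310)
k=big(mask(S,(0,120,50),(8,255,255),b)|mask(S,(170,120,50),(180,255,255),b));print('red',cv2.boundingRect(k))
t=np.linspace(0,6.28,200)
for dz in (-.008,-.004,0):
  P=np.vstack([proj(S,np.c_[.518+.034*np.cos(t),-.0955+.034*np.sin(t),0*t+z]) for z in(.123+dz,.153+dz)]);print(dz,P.min(0),P.max(0))
"
```

```text
t 11.2 pos [ 0.5179 -0.0958  0.123 ] j [-0.76  0.23  0.98  1.93 -0.22  1.09 -0.68] f [-1.2 -0.6 -0.2] m [-0.09  0.18  0.03] w 0.0677 g 28.0
R [[0.837, 0.547, 0.001], [0.547, -0.837, -0.0], [0.001, 0.0, -1.0]]
shift mm [ 0.3 -0.2 -0. ]
level rotvec [ 0.0004 -0.0005  0.    ]
red (209, 236, 33, 31)
-0.008 [203.88062448 231.27593147] [241.94484715 269.07498024]
-0.004 [203.3839868  230.15219157] [241.61272681 268.088929  ]
0 [202.88335856 229.01956723] [241.27802073 267.09496725]
```

View pics/s2.png

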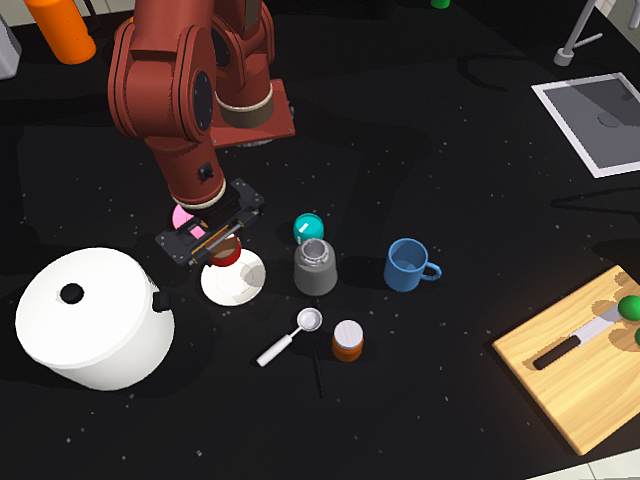

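The picture shows the cap held over the white saucer (225,250). The bare neck of the mill is at (317,255), and the mug, jar and spoon are unmoved. The cap's lower edge is at about z = 0.118, which is 10 cm above the saucer.

```bash
python3 -c "
from workcell import *
print(hand_in())"
```

```text
the job is handed in; nothing more can be done
None
```

The cap has a reverse thread and came off clockwise; I handed in with it held level, mouth down, about 10 cm above the middle of the white saucer, after about 11 s of the 38 s, with the saucer, mug, jar and spoon left where they were.

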